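# Tune the red coil of the classroom radio kit

## Robot

A 6-joint arm with a two-finger parallel gripper is mounted at the origin on the work surface. World frame = base frame: x ahead of the robot, y to its left, z up, the work surface at z = 0. Lengths are in mm, angles in rad, forces in N, time in s.
With the tool pointing down it reaches from about 275 to 1000 mm from the base axis. Payload 8.4 kg.
Tool frame: the origin (TCP) lies on the mounting face of the last link; the fingertips stand 173 mm ahead of it and the grasp point (between the pads) lies 155 mm ahead of it; z points along the fingers, y is the direction in which the jaws open and shut (so a half turn about z gives the same grasp; the last joint's range is limited). The gripper opens to 85 mm and grips with 20 to 120 N. Pads are 22 mm wide; open, the fingers measure 114 mm over their backs; the gripper's body (76 mm by 85 mm) begins 54 mm behind the grasp point. The pads swing forward as they close: fully open they stand 13 mm farther back than shut.
Start: joints at [1.1, 0.353, 1.633, -0, 1.155, -0.002], TCP at [282.385, 557.574, 404.681] pointing down, gripper open.
Joint ranges: [-2.63, 2.63], [-0.92, 2.1], [0.06, 2.66], [-1.3, 4.44], [0, 2.69], [-3.02, 3.02]. Speed limits (rad/s): [2.22, 2.22, 2.79, 3.14, 3.14, 3.14].

## Interface

Orientations are given as [roll, pitch, yaw] about the fixed x, y, z axes, in that order (R = Rz(yaw) Ry(pitch) Rx(roll)).
In Python, from rig import r, grab_frame, spotter gives the robot as it stands.
- The arm moves only by the tool apply_moves, never from a script. Its argument "motion" is text: rows parted by semicolons, each of 5 numbers parted by spaces: the opening, from -1 (shut) to 1 (fully open), then the shift along the tool's x, y, z as a fraction of full scale, then the turn about the tool's z as a fraction of full scale. In form: hand x y z twist; .... A call has 1 to 20 rows; each row is the pose to reach, as a shift and turn from the pose commanded when the call began, along the tool's axes at that moment, turning the shorter way round; what a row does not reach only later rows make up. Full scale, the value 1, is 1 m for a shift and pi rad for a turn. A row lasts 1/12 s, in which the tool goes at most 41.7 mm and 7.16 degrees, less where a joint would pass 70% of its speed; a pose out of reach is approached as far as the arm can. A call with a number of a shift or a turn outside -1 to 1 is refused whole. A call with a gripper value outside its range is refused whole. The fingers move at their own pace and stop on an object; "squeeze" is the grip in N (left out, the last holds). Time passes only in rows, so rows that repeat a pose let the fingers close. It gives the time, the measured TCP pose, the force and the opening at its end, in the units of the state.
- r.sense(): the state, without advancing time (a new reading comes with each control period).
- grab_frame(name): name is "scene" or "top" or "wrist"; returns a dict with "img" (384x512x3 uint8, red, green, blue), "fx", "fy", "cx", "cy" (pixels), "dist_coeffs" ([k1, k2, p1, p2, k3] as OpenCV has them; the pictures are not rectified), "R" (3x3) and "t" (3): a world point X has camera coordinates R X + t. Camera axes: x right, y down, z forward; pixel columns grow to the right and rows downward; lengths in mm; the calibration is good to about 2 mm. A picture is of the moment at which its call begins. There is no depth.
- r.sign_off(): hands the job in, once; it reports no verdict.
Trained networks look in the newest picture that a camera, given by its name, has taken for a name from the list of things; names that differ only in an ending like _2 or _b are one class to them, and where a whole thing is asked for, a point or a joint stands for the part that bears it (a point fixed in the world has none). Each returns a list of dicts, best first, with "conf" (0 to 1); they miss things now and then, are a little off and sometimes report something else, mostly with a low value. They report only what shows in the picture. A call takes as long as a camera call. They do not tell look-alikes from the thing itself.
- spotter.boxes_of(query, camera): "point" ([x, y, z] in mm, in world coordinates, good to about 4 mm: the middle of the surface that is visible of it).
- spotter.place_of(query, camera): "point" ([x, y, z] in mm, in world coordinates, good to about 4 mm: a listed point, or the origin of a listed thing).
The state is a dict: "clock": time; "qpos": joint angles; "qvel": joint speeds; "joint_efforts": joint torques, N m; "eef_pos": TCP position; "tcp_rot": TCP orientation; "contact_force": force on the tool from outside, world axes, zero at the start; "wrist_torque": the same for the moment, N m; "opening": opening from 0.0 (shut) to 1.0 (fully open).
Only numpy, scipy, OpenCV 4.12 (cv2) and the standard library are available. Lean on these libraries where they do the work, as an engineer would, in place of code of your own. Each camera call takes 0.05 s, during which the arm holds its last target.

## Task

Take the orange plastic tuning tool out of its stand, seat its blade fully in the slotted screw on the red-topped coil, and turn that screw clockwise with the tool until its white pointer lines up with the green mark. Then put the tool back, standing upright in its stand, and let go.

Things in the scene. Friction and masses are not known exactly. Their poses are not given: they have to be found in the camera images.
- tuning_tool: Loose tool, 120 mm, 50 g, upright in the stand, handle up. Origin: middle of the blade's lower end; z up to the handle. White blade z 0-12 mm, 20 mm wide along x, 4 mm thick (same after a half turn); white shaft 16 mm dia to z 56; orange flange 48 mm dia z 56-60; orange square handle 20 x 20 mm, sides along x and y, z 60-120: grip near z 100.
- stand: Fixed stand: upright grey tube, outer dia 40 mm, bore 32 mm, open on top, on a dark wooden foot 80 x 80 x 6 mm. Origin: centre of the underside, on the bench; rim at z 66 mm, bore floor at z 7 mm. The tool hangs by its flange on the rim, blade end 10 mm above the bench; any yaw will do.
- red_slot (a point): Centre of the slot floor, on the turning axis of the red-topped coil's brass screw, 46 mm above the bench; x runs along the slot to the white pointer, z up. Head 28 mm long, 32 mm wide; slot right across it, 6.5 mm wide for the lower 5 mm, then flaring at 45 deg to 14.5 mm at 9 mm. Fixed coil, 70 mm dia, 42 mm high, base 100 x 100 mm, green mark on its top. The blue-topped coil is a bystander.
- red_screw (a joint): Angle (rad) of the red coil's screw; grows clockwise seen from above, about the vertical axis through red_slot. Starts at 0.1 to 0.6; the pointer is at the green mark at 1.3; stops at 0 and 1.75. Light friction, 0.03 N m; stays where it is left. The blade has about 7 degrees of play either way in the slot.
Not all that is in view belongs to the job. What is shaped like the part that bears red_slot but pink is not meant. What is shaped like the tuning_tool but black or grey is not meant.

How it is judged:
By the outcome, as a careful person would: the job done as asked, in the order asked, and still so for the second after the job is handed in, with the robot touching nothing.
It also fails if it takes over 51 s, if anything falls off the work surface, if the arm or the gripper's body presses on something with over 40 N, if the wrist force passes 120 N, or if a joint passes its speed limit or range.

## Working session

There is one attempt and no reset: what is moved stays moved. The work goes in short steps, Python scripts to look and compute and a tool call to move; the robot and the scene stay as the last step left them, time stands still between calls to the robot, and variables do not carry over. Pictures are saved under pics/ and viewed, and the job is handed in when it is done.

Besides the shell and the picture viewer there is one more tool, called after "Emit:" as name(argument=value, ...) on one line, values as JSON. apply_moves: Moves the arm, as the interface text tells. Its arguments: {"type":"object","properties":{"motion":{"type":"string"},"squeeze":{"type":"number"}},"required":["motion"]}

```bash
mkdir -p pics; ls; cat > h.py <<'E'
import numpy as np, cv2
from rig import r, grab_frame, spotter
def K(f): return np.array([[f['fx'],0,f['cx']],[0,f['fy'],f['cy']],[0,0,1.]])
def save(f,name,scale=1.5,crop=None):
    im=f['img'][:,:,::-1]
    if crop: 
        x0,y0,x1,y1=crop; im=im[y0:y1,x0:x1]
    im=cv2.resize(im,None,fx=scale,fy=scale,interpolation=cv2.INTER_CUBIC)
    cv2.imwrite('pics/'+name,im)
def proj(f,X):
    R=np.array(f['R']);p,_=cv2.projectPoints(np.array(X,float).reshape(-1,3),cv2.Rodrigues(R)[0],np.array(f['t'],float),K(f),np.array(f['dist_coeffs'],float));return p.reshape(-1,2)
def back(f,uv,z):
    n=cv2.undistortPoints(np.array(uv,float).reshape(-1,1,2),K(f),np.array(f['dist_coeffs'],float)).reshape(-1,2)
    R=np.array(f['R']);t=np.array(f['t'],float);c=-R.T@t
    d=np.c_[n,np.ones(len(n))]@R
    return c+d*((z-c[2])/d[:,2])[:,None]
E
python3 - <<'E'
from h import *
import pickle
s=r.sense();print(s)
for c in ['scene','top','wrist']:
    f=grab_frame(c);save(f,c+'0.png');pickle.dump(f,open(c+'0.pkl','wb'))
    print(c,-np.array(f['R']).T@np.array(f['t']))
    for q in ['tuning_tool','stand','red_slot','red_screw']:
        print(c,q,[(np.round(d['point'],0).tolist(),round(d['conf'],2)) for d in spotter.place_of(q,c)][:4])
print(r.sense()['clock'])
E
```

```text
pics
{'clock': 0.0, 'qpos': array([ 1.09958803e+00,  3.53643549e-01,  1.63416906e+00, -2.92403924e-06,
        1.15516060e+00, -2.41765580e-03]), 'qvel': array([-0.00168596,  0.00062885, -0.00089848, -0.00051635,  0.00103145,
       -0.00156803]), 'joint_efforts': array([ 2.15900756e-03, -6.05248404e+01, -3.42063475e+01,  1.02521249e-04,
        9.23588901e-03, -4.33168748e-05]), 'eef_pos': array([282.27938584, 557.34962976, 403.94942763]), 'tcp_rot': array([-3.14021210e+00, -6.64258561e-07,  2.67280319e+00]), 'contact_force': array([0.48204634, 0.39682509, 0.55711777]), 'wrist_torque': array([ 0.01048393, -0.03292688, -0.01816085]), 'opening': 1.0005101857157028}
scene [ 893.19806029 -449.75386586  831.51938311]
scene tuning_tool [([496.0, -188.0, 8.0], 0.9), ([517.0, -299.0, -3.0], 0.6), ([606.0, -206.0, 2.0], 0.57)]
scene stand [([489.0, -192.0, 2.0], 0.86), ([491.0, -190.0, 12.0], 0.45)]
scene red_slot [([642.0, -30.0, 44.0], 0.66), ([496.0, 192.0, 42.0], 0.45)]Traceback (most recent call last):
  File "<stdin>", line 8, in <module>
ValueError: it knows: red_slot, stand, tuning_tool
```

```bash
python3 - <<'E'
from h import *
import pickle
for c in ['scene','top','wrist']:
    f=grab_frame(c);save(f,c+'0.png');pickle.dump(f,open(c+'0.pkl','wb'))
    print(c,-np.array(f['R']).T@np.array(f['t']))
    if c=='scene': continue
    for q in ['tuning_tool','stand','red_slot']:
        print(c,q,[(np.round(d['point'],0).tolist(),round(d['conf'],2)) for d in spotter.place_of(q,c)][:4])
print(r.sense()['clock'])
E
```

```text
scene [ 893.19806029 -449.75386586  831.51938311]
top [ 272.22810694   -1.55790147 1027.88713823]
top tuning_tool [([522.0, -301.0, 3.0], 0.8), ([499.0, -189.0, 11.0], 0.62), ([602.0, -205.0, -2.0], 0.56)]
top stand [([497.0, -194.0, -3.0], 0.72)]
top red_slot [([639.0, -24.0, 50.0], 0.75), ([502.0, 193.0, 48.0], 0.58)]
wrist [207.55222843 595.25579171 373.57078855]
wrist tuning_tool []
wrist stand []
wrist red_slot [([214.0, 308.0, 50.0], 0.71)]
0.65
```

View pics/scene0.png

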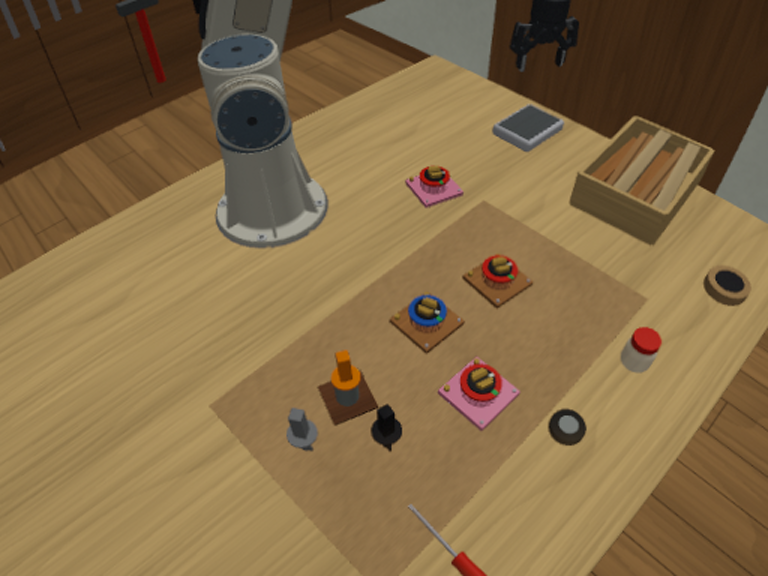

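View pics/top0.png

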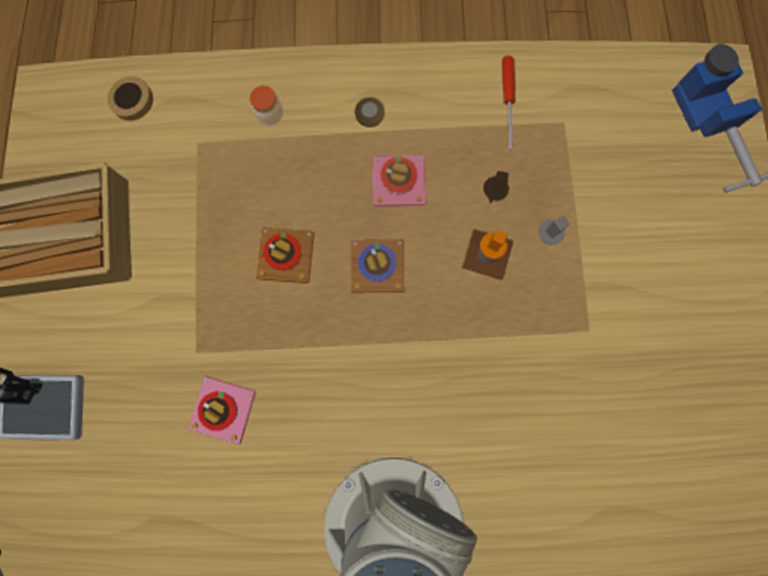

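```bash
python3 - <<'E'
from h import *
import pickle
a=[]
for c in ['top','scene']:
    f=pickle.load(open(c+'0.pkl','rb'))
    for X in [(497,-190,60),(499,193,46)]:
        u,v=proj(f,X)[0].astype(int); print(c,X,u,v)
        im=f['img'][v-30:v+30,u-30:u+30,::-1]
        a.append(cv2.resize(im,(380,300) if 0 else (300,300),interpolation=cv2.INTER_CUBIC))
cv2.imwrite('pics/crop1.png',np.vstack([np.hstack(a[:2]),np.hstack(a[2:])]))
f=pickle.load(open('wrist0.pkl','rb'));print(np.round(f['R'],3), f['fx'])
E
```

```text
top (497, -190, 60) 327 163
top (499, 193, 46) 186 167
scene (497, -190, 60) 231 252
scene (499, 193, 46) 332 176
[[ 0.452  0.892 -0.001]
 [ 0.844 -0.427  0.325]
 [ 0.289 -0.147 -0.946]] 338.06876070755834
```

View pics/crop1.png

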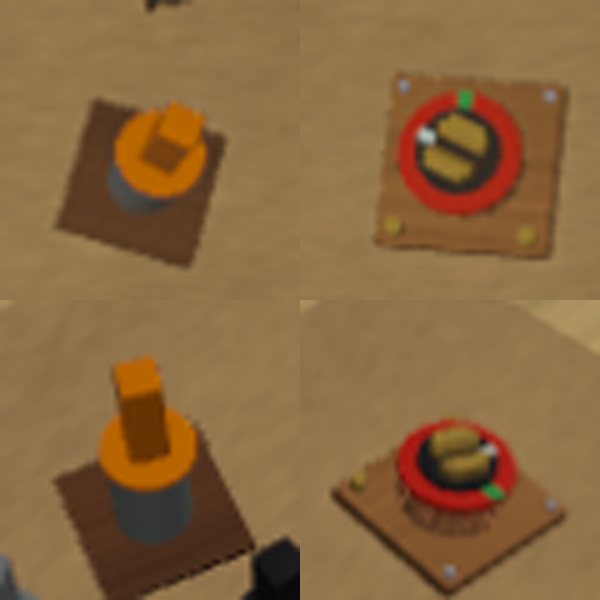

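View pics/wrist0.png

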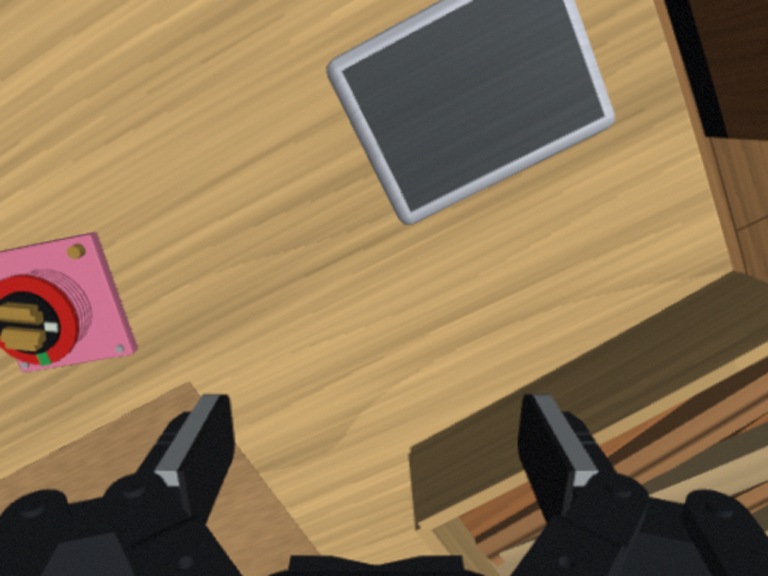

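Emit:
apply_moves(motion="1 -0.378 -0.227 0.1 0; 1 -0.378 -0.227 0.1 0; 1 -0.378 -0.227 0.1 0; 1 -0.378 -0.227 0.1 0; 1 -0.378 -0.227 0.1 0; 1 -0.378 -0.227 0.1 0; 1 -0.378 -0.227 0.1 0; 1 -0.378 -0.227 0.1 0; 1 -0.378 -0.227 0.1 0; 1 -0.378 -0.227 0.1 0; 1 -0.378 -0.227 0.1 0; 1 -0.378 -0.227 0.1 0; 1 -0.378 -0.227 0.1 0; 1 -0.378 -0.227 0.1 0; 1 -0.378 -0.227 0.1 0")

```text
clock: 1.9
eef_pos: [516.7, 185.1, 304.9]
tcp_rot: [3.141, -0.0, 2.674]
contact_force: [0.4, 1.0, 0.3]
opening: 0.996
```

```bash
python3 - <<'E'
from h import *
import pickle
f=grab_frame('wrist');save(f,'wrist1.png');pickle.dump(f,open('wrist1.pkl','wb'))
print([(np.round(d['point'],1).tolist(),round(d['conf'],2)) for d in spotter.place_of('red_slot','wrist')])
s=r.sense();print(s['clock'],s['eef_pos'],s['tcp_rot'],s['contact_force'])
E
```

```text
[([500.7, 194.5, 47.5], 0.6)]
2.0 [516.59425256 185.34855164 305.01332356] [3.14116769e+00 2.41274990e-04 2.67441317e+00] [-0.51861236  0.09893829  0.53399578]
```

View pics/wrist1.png

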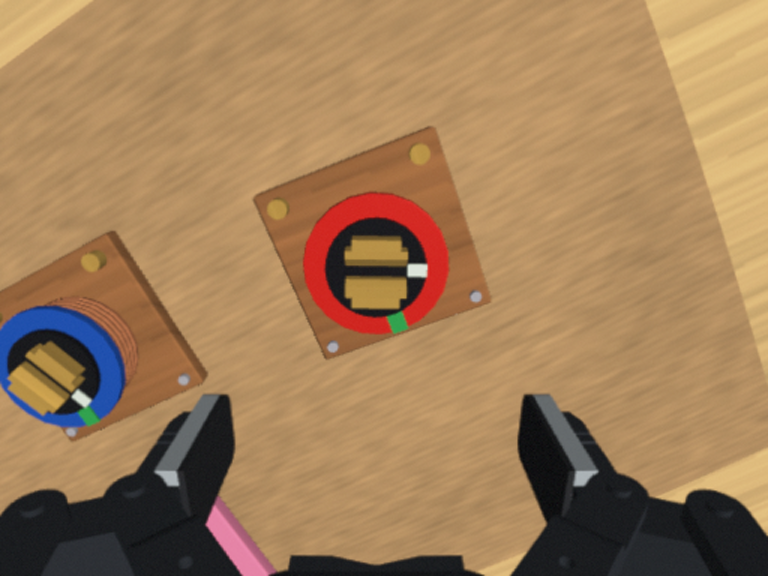

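```bash
cat >> h.py <<'E'
def circ(P):
    P=np.asarray(P);A=np.c_[2*P[:,:2],np.ones(len(P))];b=(P[:,:2]**2).sum(1)
    s=np.linalg.lstsq(A,b,rcond=None)[0];return s[:2],np.sqrt(s[2]+s[0]**2+s[1]**2)
E
python3 - <<'E'
from h import *
import pickle
f=pickle.load(open('wrist1.pkl','rb'));im=f['img']
hsv=cv2.cvtColor(im,cv2.COLOR_RGB2HSV)
def big(m,lo=None):
    n,l,st,c=cv2.connectedComponentsWithStats(m.astype(np.uint8));i=1+np.argmax(st[1:,4]);return l==i
red=((hsv[:,:,0]<6)|(hsv[:,:,0]>174))&(hsv[:,:,1]>180)&(hsv[:,:,2]>90)
m=big(red)
cs,_=cv2.findContours(m.astype(np.uint8),cv2.RETR_EXTERNAL,cv2.CHAIN_APPROX_NONE)
c=max(cs,key=len)[:,0,:]
h=cv2.convexHull(c)[:,0,:]
P=back(f,h,42);ctr,R=circ(P);
for k in range(3):
    d=abs(np.hypot(*(P[:,:2]-ctr).T)-R);P=P[d<1.5];ctr,R=circ(P)
print('ring',ctr,R,len(P))
# green
g=(hsv[:,:,0]>50)&(hsv[:,:,0]<85)&(hsv[:,:,1]>120)
g&=(np.hypot(*(np.indices(g.shape)-np.array([176,250])[:,None,None]))<70)
gy,gx=np.nonzero(g);G=back(f,[[gx.mean(),gy.mean()]],42)[0];print('green',G,len(gx))
w=(hsv[:,:,1]<50)&(hsv[:,:,2]>160)&(np.hypot(*(np.indices(g.shape)-np.array([176,250])[:,None,None]))<50)
gy,gx=np.nonzero(w);W=back(f,[[gx.mean(),gy.mean()]],46)[0];print('white',W,len(gx),gx.mean()*1.5,gy.mean()*1.5)
ang=lambda p:np.degrees(np.arctan2(*(p[:2]-ctr)[::-1]))
print('ang green',ang(G),'white',ang(W))
save(f,'w1c.png',6,(195,120,305,225))
E
```

```text
ring [499.89419753 193.29174716] 34.57178239449814 37
green [529.9889541  189.81848726  42.        ] 128
white [509.17227016 210.35879884  46.        ] 104 416.91346153846155 269.33653846153845
ang green -6.583425146341398 white 61.4703999815359
```

View pics/w1c.png

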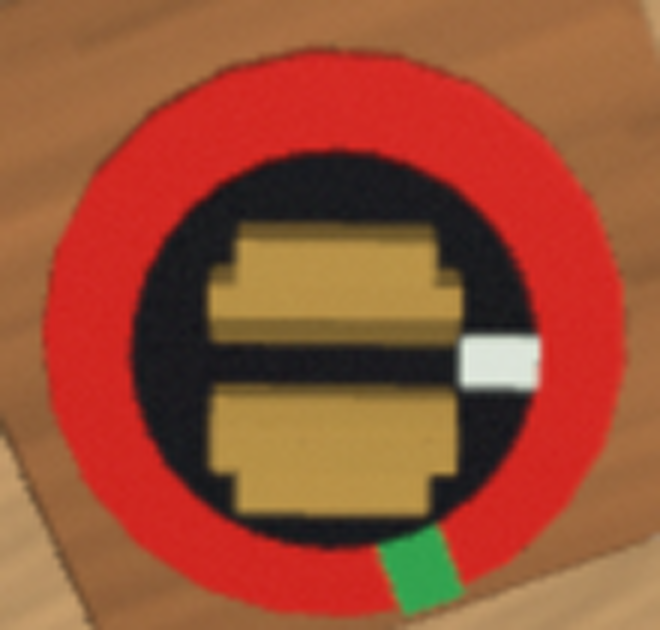

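```bash
python3 - <<'E'
from h import *
import pickle
f=pickle.load(open('wrist1.pkl','rb'));im=f['img']
g=cv2.cvtColor(im,cv2.COLOR_RGB2GRAY).astype(float)
up=[];lo=[]
for u in range(234,268):
    col=g[170:195,u];T=65
    mn=10+np.argmin(col[8:14])-2
    i=mn
    while col[i]<T:i-=1
    up.append((u,170+i+(col[i]-T)/(col[i]-col[i+1])))
    i=mn
    while col[i]<T:i+=1
    lo.append((u,170+i-(col[i]-T)/(col[i]-col[i-1])))
up=np.array(up);lo=np.array(lo);print(up[::8],lo[::8])
c=np.array([499.9,193.3])
for n,e in(('up',up),('lo',lo)):
  for z in(46,51,55):
    P=back(f,e,z)[:,:2];p=np.polyfit(np.arange(len(P)),P,1)
    d=p[0]/np.linalg.norm(p[0]);m=P.mean(0);nrm=np.array([-d[1],d[0]])
    print(n,z,'ang',np.degrees(np.arctan2(d[1],d[0])).round(2),'lateral offset from ring ctr',((m-c)@nrm).round(2))
E
```

```text
[[234.         176.59615385]
 [242.         176.81395349]
 [250.         176.82926829]
 [258.         176.89189189]
 [266.         177.06666667]] [[234.         183.57777778]
 [242.         183.82051282]
 [250.         183.81081081]
 [258.         183.80555556]
 [266.         184.22580645]]
up 46 ang 62.34 lateral offset from ring ctr 1.38
up 51 ang 62.34 lateral offset from ring ctr 2.77
up 55 ang 62.34 lateral offset from ring ctr 3.89
lo 46 ang 62.14 lateral offset from ring ctr -3.73
lo 51 ang 62.14 lateral offset from ring ctr -2.22
lo 55 ang 62.14 lateral offset from ring ctr -1.01
```

Emit:
apply_moves(motion="1 -0.177 -0.343 -0.055 0; 1 -0.177 -0.343 -0.055 0; 1 -0.177 -0.343 -0.055 0; 1 -0.177 -0.343 -0.055 0; 1 -0.177 -0.343 -0.055 0; 1 -0.177 -0.343 -0.055 0; 1 -0.177 -0.343 -0.055 0; 1 -0.177 -0.343 -0.055 0; 1 -0.177 -0.343 -0.055 0; 1 -0.177 -0.343 -0.055 0; 1 -0.177 -0.343 -0.055 0; 1 -0.177 -0.343 -0.055 0; 1 -0.177 -0.343 -0.055 0; 1 -0.177 -0.343 -0.055 0")

```text
clock: 3.17
eef_pos: [520.0, -200.0, 359.4]
tcp_rot: [3.141, -0.001, 2.675]
contact_force: [-0.6, 0.4, -0.3]
opening: 0.999
```

```bash
python3 - <<'E'
from h import *
import pickle
f=grab_frame('wrist');save(f,'wrist2.png');pickle.dump(f,open('wrist2.pkl','wb'))
for q in ['tuning_tool','stand']:print(q,[(np.round(d['point'],1).tolist(),round(d['conf'],2)) for d in spotter.place_of(q,'wrist')])
s=r.sense();print(s['clock'],s['eef_pos'],s['tcp_rot'],s['contact_force'])
E
```

```text
tuning_tool [([516.3, -301.3, 0.3], 0.72), ([602.0, -204.5, -0.3], 0.64), ([495.7, -184.2, 7.7], 0.59)]
stand [([495.0, -191.3, -3.0], 0.58)]
3.3167 [ 520.08648153 -200.44164189  359.54251814] [ 3.14154447e+00 -4.79239756e-04  2.67450630e+00] [ 0.4799848  -0.69595957  0.27478907]
```

View pics/wrist2.png

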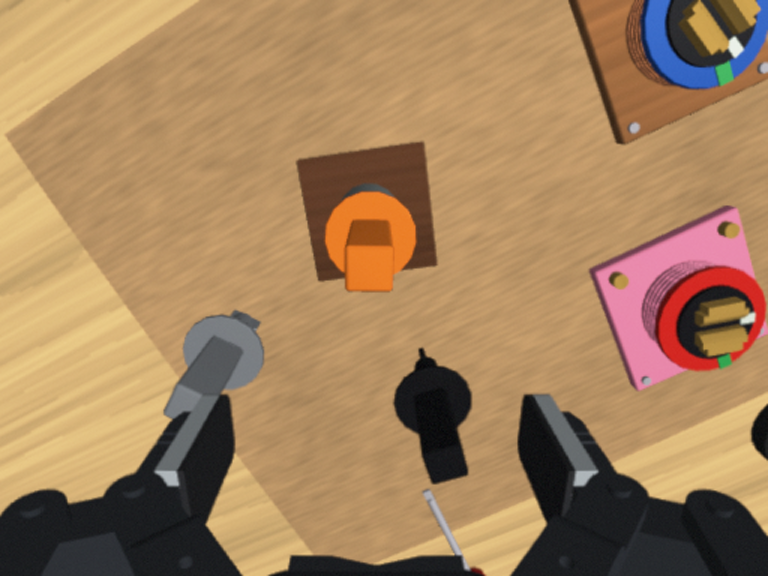

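```bash
python3 - <<'E'
from h import *
import pickle
f=pickle.load(open('wrist2.pkl','rb'));im=f['img']
hsv=cv2.cvtColor(im,cv2.COLOR_RGB2HSV)
o=(hsv[:,:,0]>8)&(hsv[:,:,0]<18)&(hsv[:,:,1]>215)
n,l,st,c=cv2.connectedComponentsWithStats(o.astype(np.uint8));i=1+np.argmax(st[1:,4]);print(st[i]);m=(l==i)
cs,_=cv2.findContours(m.astype(np.uint8),cv2.RETR_EXTERNAL,cv2.CHAIN_APPROX_NONE)
c=max(cs,key=len)[:,0,:]
P=back(f,c,70);sel=c[:,1]<155;Q=P[sel]
ctr,R=circ(Q)
for k in range(4):
    d=abs(np.hypot(*(Q[:,:2]-ctr).T)-R);Q=Q[d<1.];ctr,R=circ(Q)
print('flange',ctr,R,len(Q))
# top face via handle colour brighter
save(f,'w2c.png',8,(210,110,290,200))
E
```

```text
[234 148  29  18 176]
flange [ 486.86752518 -193.3988051 ] 1.7203504005491346 11
```

View pics/w2c.png

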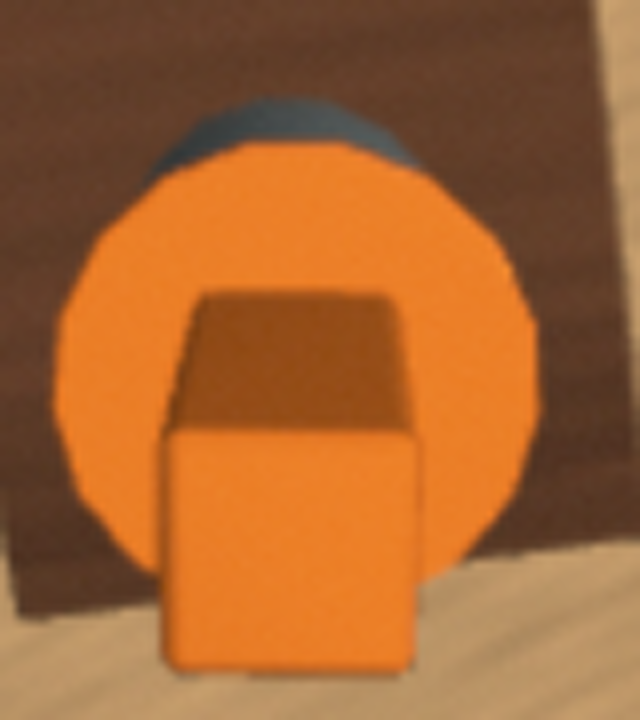

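```bash
python3 - <<'E'
from h import *
import pickle
f=pickle.load(open('wrist2.pkl','rb'))
T=lambda p:np.array(p,float)/8+[210,110]-0.5*0
top=back(f,T([(167,430),(417,430),(413,672),(168,670)]),130);print(top.round(1),top.mean(0))
for a,b in((0,1),(3,2),(0,3),(1,2)):
    d=top[b]-top[a];print(np.degrees(np.arctan2(d[1],d[0])).round(1),np.hypot(*d[:2]).round(1))
base=back(f,T([(203,293),(392,293)]),70);print('base',base.round(1), np.degrees(np.arctan2(*(base[1]-base[0])[1::-1])), np.linalg.norm(base[1]-base[0]))
fl=back(f,T([(53,390),(60,325),(100,238),(158,182),(245,143),(342,142),(432,180),(500,245),(536,325),(541,400),(515,490),(78,492)]),70);print('flange',circ(fl))
print(np.degrees(2.6745))
E
```

```text
[[ 481.8 -194.1  130. ]
 [ 490.3 -177.3  130. ]
 [ 507.4 -186.   130. ]
 [ 498.7 -202.9  130. ]] [ 494.55298718 -190.0831637   130.        ]
63.2 18.8
62.8 19.0
-27.6 19.0
-27.0 19.2
base [[ 482.6 -194.3   70. ]
 [ 490.8 -178.    70. ]] 63.24363746388428 18.19376214469832
flange (array([ 494.83361227, -190.33773826]), np.float64(23.857021386074788))
153.23756230773867
```

Emit:
apply_moves(motion="1 0.027 -0.002 0 0; 1 0.027 -0.002 0 0; 1 0.027 -0.002 0.03 0; 1 0.027 -0.002 0.06 0; 1 0.027 -0.002 0.085 0; 1 0.027 -0.002 0.094 0; 1 0.027 -0.002 0.094 0; 1 0.027 -0.002 0.094 0; -1 0.027 -0.002 0.094 0; -1 0.027 -0.002 0.094 0; -1 0.027 -0.002 0.094 0; -1 0.027 -0.002 0.094 0; -1 0.027 -0.002 0.094 0; -1 0.027 -0.002 0.094 0; -1 0.027 -0.002 0.094 0; -1 0.027 -0.002 0.094 0; -1 0.027 -0.002 0.094 0", squeeze=60)

```text
clock: 4.73
eef_pos: [495.1, -191.4, 266.2]
tcp_rot: [-3.142, 0.001, 2.673]
contact_force: [-1.2, 0.7, 6.4]
opening: 0.228
```

```bash
python3 - <<'E'
from h import *
import pickle
f=grab_frame('wrist');save(f,'wrist3.png')
s=r.sense();print(s['clock'],s['eef_pos'],s['tcp_rot'],s['contact_force'],s['opening'],s['qpos'])
E
```

```text
4.7833 [ 495.14042676 -191.35084424  266.18716869] [-3.14158456e+00  5.61590570e-04  2.67277208e+00] [-1.01543193  0.46691883  6.19908384] 0.22431207382019402 [-3.71583585e-01  3.87448138e-01  1.94828884e+00 -8.67916843e-05
  8.05297526e-01 -1.47349921e+00]
```

View pics/wrist3.png

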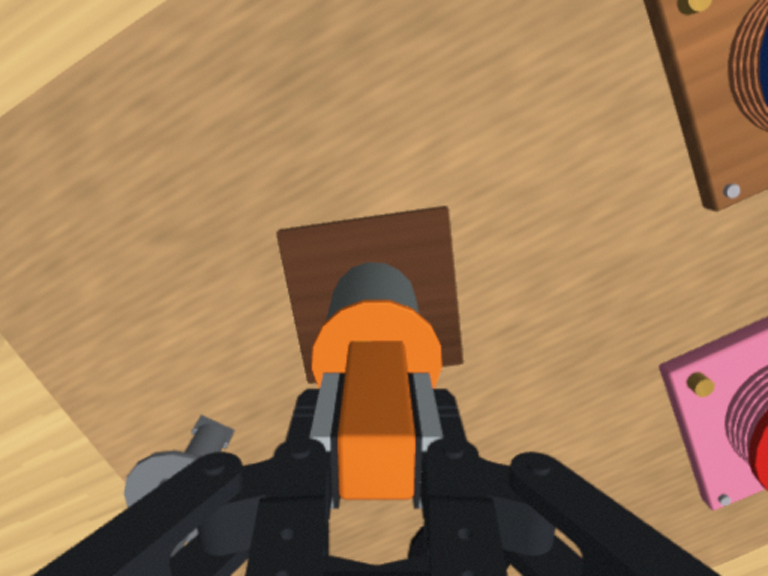

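Emit:
apply_moves(motion="-1 0 0 -0.02 0; -1 0 0 -0.05 0; -1 0 0 -0.08 0; -1 0 0 -0.1 0; -1 0 0 -0.11 0; -1 0 0 -0.11 0; -1 0.05 0.1 -0.11 0; -1 0.1 0.2 -0.11 0; -1 0.15 0.3 -0.11 0; -1 0.17 0.345 -0.11 0; -1 0.17 0.345 -0.11 0; -1 0.17 0.345 -0.11 0; -1 0.17 0.345 -0.11 0; -1 0.17 0.345 -0.11 0; -1 0.17 0.345 -0.11 0; -1 0.17 0.345 -0.11 0; -1 0.17 0.345 -0.11 0; -1 0.17 0.345 -0.11 0")

```text
clock: 6.28
eef_pos: [498.6, 193.4, 374.0]
tcp_rot: [-3.139, -0.002, 2.675]
contact_force: [0.3, -1.3, -0.6]
opening: 0.227
```

```bash
python3 - <<'E'
from h import *
import pickle
s=r.sense();print(s['clock'],s['eef_pos'],s['tcp_rot'],s['contact_force'],s['opening'],s['qpos'])
p=s['eef_pos']-np.array([0,0,256])
a=[]
for c in ['scene','top','wrist']:
    f=grab_frame(c);pickle.dump(f,open(c+'4.pkl','wb'))
    u,v=proj(f,p)[0].astype(int);print(c,u,v)
    if c=='wrist':save(f,'wrist4.png')
    else:a.append(cv2.resize(f['img'][v-40:v+40,u-40:u+40,::-1],(400,400),interpolation=cv2.INTER_CUBIC))
cv2.imwrite('pics/c4.png',np.hstack(a))
E
```

```text
6.2833 [498.62864215 193.43607771 374.02495099] [-3.13920291e+00 -1.58594634e-03  2.67474424e+00] [ 0.25912568 -1.32039921 -0.56741329] 0.22726209866725905 [ 3.67395089e-01  2.47600570e-01  1.85594786e+00 -4.98849274e-04
  1.04087991e+00 -7.36301958e-01]
scene 336 158
top 180 161
wrist 252 204
```

View pics/c4.png

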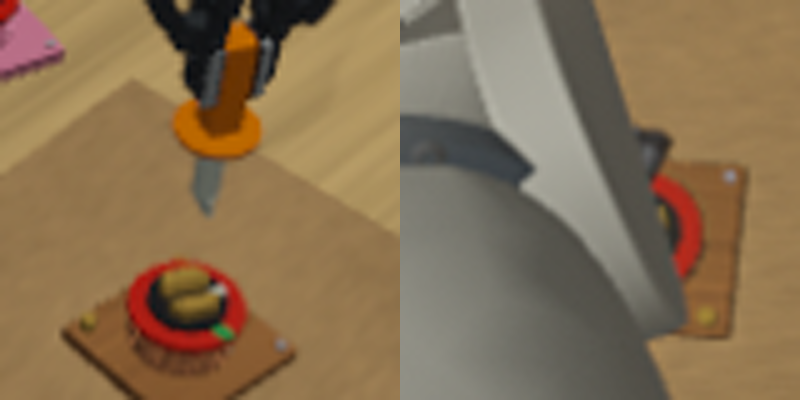

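View pics/wrist4.png

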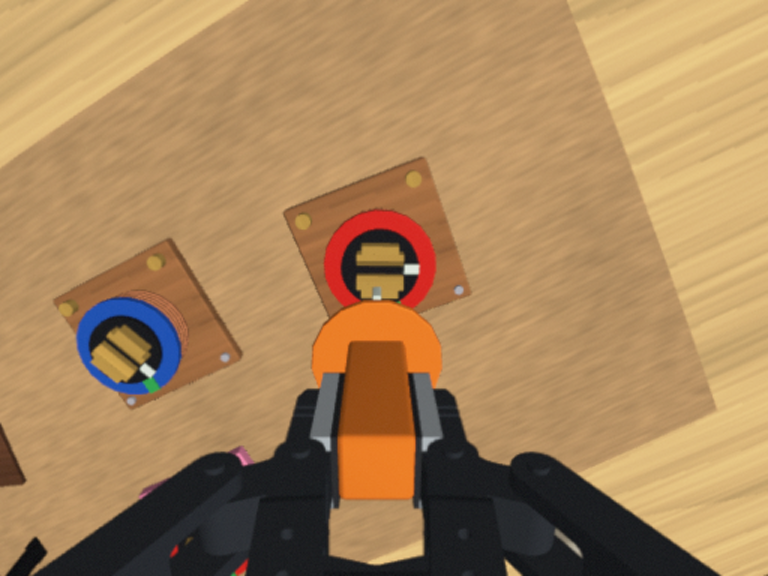

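Emit:
apply_moves(motion="-1 -0.001 0.0005 0.01 0.04; -1 -0.001 0.0005 0.02 0.08; -1 -0.001 0.0005 0.03 0.12; -1 -0.001 0.0005 0.035 0.16; -1 -0.001 0.0005 0.04 0.2; -1 -0.001 0.0005 0.04 0.24; -1 -0.001 0.0005 0.04 0.28; -1 -0.001 0.0005 0.04 0.32; -1 -0.001 0.0005 0.04 0.36; -1 -0.001 0.0005 0.04 0.4; -1 -0.001 0.0005 0.04 0.44; -1 -0.001 0.0005 0.04 0.48; -1 -0.001 0.0005 0.04 0.506; -1 -0.001 0.0005 0.04 0.506; -1 -0.001 0.0005 0.04 0.506; -1 -0.001 0.0005 0.04 0.506; -1 -0.001 0.0005 0.04 0.506")

```text
clock: 7.85
eef_pos: [500.4, 192.8, 335.7]
tcp_rot: [3.142, 0.0, 1.085]
contact_force: [-0.5, 0.7, -0.6]
opening: 0.226
```

```bash
python3 - <<'E'
from h import *
import pickle
s=r.sense();print(s['clock'],s['eef_pos'],s['tcp_rot'],np.degrees(s['tcp_rot'][2]),s['contact_force'],s['opening'],s['qpos'])
p=s['eef_pos']-np.array([0,0,256])
f=grab_frame('wrist');pickle.dump(f,open('wrist5.pkl','wb'));save(f,'wrist5.png');save(f,'w5c.png',6,(190,130,310,225))
print(proj(f,[p]),proj(f,[(499.7,193.5,51)]))
f=grab_frame('scene');pickle.dump(f,open('scene5.pkl','wb'));save(f,'s5c.png',8,(290,110,380,185))
E
```

```text
7.85 [500.37243619 192.83052741 335.67391954] [3.14158791e+00 5.23319057e-05 1.08464002e+00] 62.145295573943315 [-0.48323484  0.7410666  -0.58582511] 0.2259833326139908 [ 3.65049292e-01  2.96085142e-01  1.88818237e+00 -4.65404208e-05
  9.57361377e-01  8.51232389e-01]
[[250.45286064 204.85527029]] [[249.30041911 191.87280554]]
```

View pics/wrist5.png

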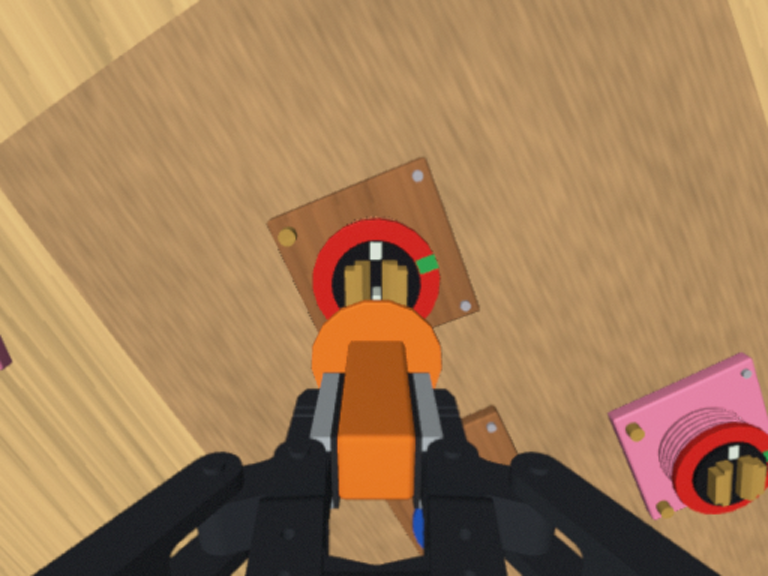

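View pics/w5c.png

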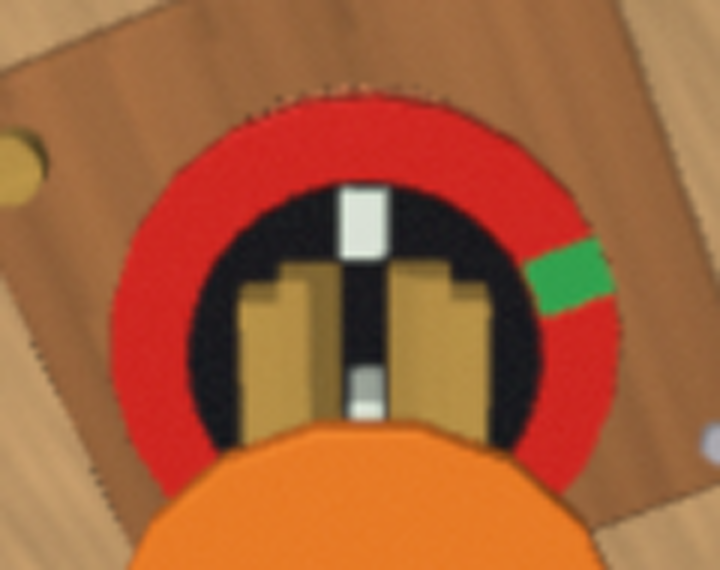

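View pics/s5c.png

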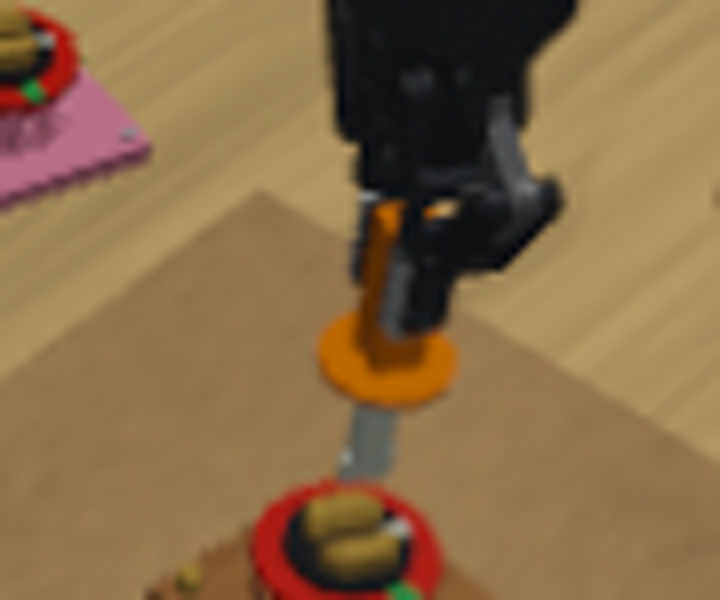

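Emit:
apply_moves(motion="-1 0 0 0.015 0; -1 0 0 0.02 0; -1 0 0 0.023 0; -1 0 0 0.026 0; -1 0 0 0.028 0; -1 0 0 0.03 0; -1 0 0 0.031 0; -1 0 0 0.031 0; -1 0 0 0.031 0")

```text
clock: 8.7
eef_pos: [500.3, 193.3, 304.8]
tcp_rot: [3.142, -0.0, 1.083]
contact_force: [0.6, -0.5, -0.5]
opening: 0.228
```

```bash
python3 - <<'E'
from h import *
import pickle
s=r.sense();print(s['clock'],s['eef_pos'],s['tcp_rot'],np.degrees(s['tcp_rot'][2]),s['contact_force'],s['wrist_torque'],s['opening'])
f=grab_frame('wrist');pickle.dump(f,open('wrist6.pkl','wb'));save(f,'w6c.png',6,(190,130,310,225))
f=grab_frame('scene');save(f,'s6c.png',8,(290,110,380,185))
E
```

```text
8.7 [500.34640055 193.33412267 304.80465504] [ 3.14153014e+00 -8.86434605e-05  1.08319449e+00] 62.06247249025706 [ 0.55408686 -0.53643593 -0.50686185] [-0.00861434  0.0081878  -0.04966135] 0.22825624287869334
```

View pics/w6c.png

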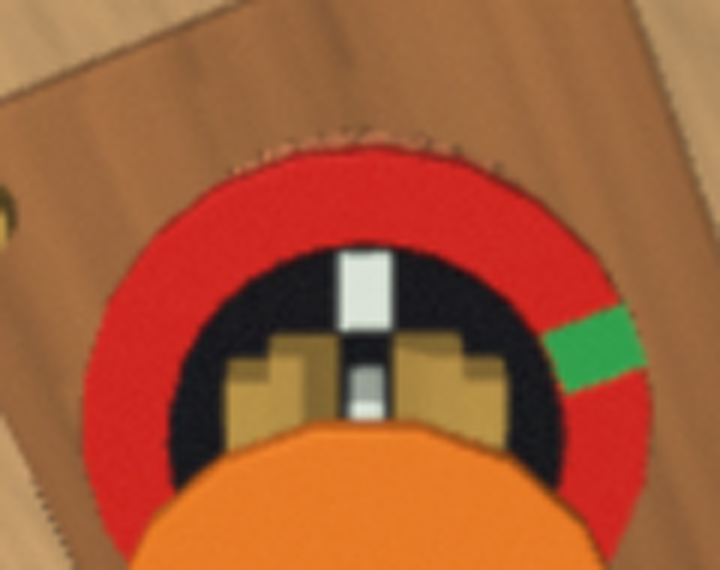

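View pics/s6c.png

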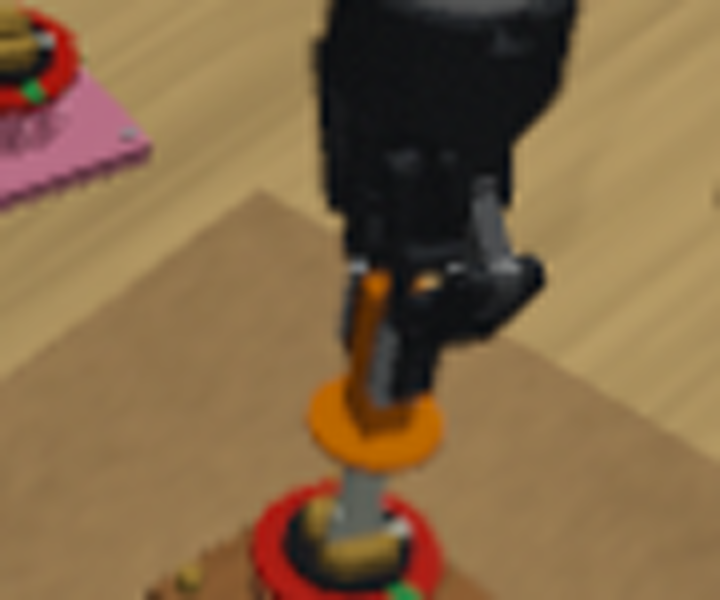

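Emit:
apply_moves(motion="-1 0 0 0.001 0; -1 0 0 0.002 0; -1 0 0 0.003 0; -1 0 0 0.003 0; -1 0 0 0.003 0")

```text
clock: 9.22
eef_pos: [500.4, 193.4, 302.1]
tcp_rot: [3.141, -0.0, 1.083]
contact_force: [-1.0, -0.9, 5.8]
opening: 0.224
```

```bash
python3 - <<'E'
from h import *
s=r.sense();print(s['clock'],s['eef_pos'],np.degrees(s['tcp_rot'][2]),s['contact_force'],s['wrist_torque'],s['opening'])
E
```

```text
9.2167 [500.4290247  193.35996582 302.12496384] 62.059825987706084 [-0.9891985  -0.86363988  5.80766388] [-0.07147346  0.31708933  0.02835538] 0.22357098657714947
```

Emit:
apply_moves(motion="-1 0 0 0 0.03; -1 0 0 0 0.06; -1 0 0 0 0.09; -1 0 0 0 0.12; -1 0 0 0 0.15; -1 0 0 0 0.18; -1 0 0 0 0.21; -1 0 0 0 0.24; -1 0 0 0 0.27; -1 0 0 0 0.3; -1 0 0 0 0.33; -1 0 0 0 0.36; -1 0 0 0 0.378; -1 0 0 0 0.378; -1 0 0 0 0.378")

```text
clock: 10.47
eef_pos: [500.7, 193.4, 302.1]
tcp_rot: [-3.141, -0.001, -0.102]
contact_force: [-0.3, -0.2, 5.5]
opening: 0.226
```

```bash
cat >> h.py <<'E'
def meas(f,C=(499.9,193.3),zp=43.):
    im=f['img'];hsv=cv2.cvtColor(im,cv2.COLOR_RGB2HSV)
    u,v=proj(f,[(*C,44)])[0];d=np.hypot(*(np.indices(im.shape[:2])-np.array([v,u])[:,None,None]))
    s=proj(f,[(C[0],C[1],44),(C[0]+36,C[1],44)]);rad=1.15*np.linalg.norm(s[1]-s[0])
    g=(hsv[:,:,0]>50)&(hsv[:,:,0]<85)&(hsv[:,:,1]>120)&(d<rad)
    w=(hsv[:,:,1]<50)&(hsv[:,:,2]>150)&(d<rad)
    out=[]
    for m,z in((g,42),(w,zp)):
        n,l,st,c=cv2.connectedComponentsWithStats(m.astype(np.uint8))
        for i in range(1,n):
            if st[i,4]<8: continue
            X=back(f,[c[i]],z)[0];e=X[:2]-C
            out.append((st[i,4],c[i].round(1).tolist(),'r',np.hypot(*e).round(1),'ang',np.degrees(np.arctan2(e[1],e[0])).round(1)))
    return out
E
python3 - <<'E'
from h import *
import pickle
s=r.sense();print(s['clock'],s['eef_pos'],np.degrees(s['tcp_rot'][2]),s['contact_force'],s['wrist_torque'],s['opening'])
for n in ('wrist1','wrist5','wrist6'):
    f=pickle.load(open(n+'.pkl','rb'));print(n,meas(f))
f=grab_frame('wrist');pickle.dump(f,open('wrist7.pkl','wb'));save(f,'w7c.png',6,(190,130,310,225));print(meas(f))
f=grab_frame('scene');pickle.dump(f,open('scene7.pkl','wb'));save(f,'s7c.png',8,(290,110,380,185));print(meas(f))
E
```

```text
10.4667 [500.65020632 193.4431325  302.12571271] -5.866898739421194 [-0.32871744 -0.23208943  5.49654536] [ 0.04311927 -0.03512904  0.00959371] 0.22629576305957785
wrist1 [(np.int32(128), [264.4, 214.3], 'r', np.float64(30.3), 'ang', np.float64(-6.6)), (np.int32(105), [278.0, 179.6], 'r', np.float64(19.7), 'ang', np.float64(58.9))]
wrist5 [(np.int32(110), [284.6, 175.6], 'r', np.float64(30.1), 'ang', np.float64(-6.6)), (np.int32(77), [250.0, 167.0], 'r', np.float64(18.3), 'ang', np.float64(61.3)), (np.int32(34), [250.6, 196.0], 'r', np.float64(6.1), 'ang', np.float64(-110.4))]
wrist6 [(np.int32(140), [288.8, 187.6], 'r', np.float64(30.1), 'ang', np.float64(-6.5)), (np.int32(104), [250.5, 178.0], 'r', np.float64(18.4), 'ang', np.float64(60.6)), (np.int32(36), [250.6, 195.8], 'r', np.float64(5.1), 'ang', np.float64(55.7))]
[(np.int32(173), [251.0, 164.4], 'r', np.float64(29.5), 'ang', np.float64(-6.4)), (np.int32(109), [247.2, 179.9], 'r', np.float64(18.7), 'ang', np.float64(1.4)), (np.int32(16), [250.5, 198.1], 'r', np.float64(5.1), 'ang', np.float64(-5.1))]
[]
```

View pics/w7c.png

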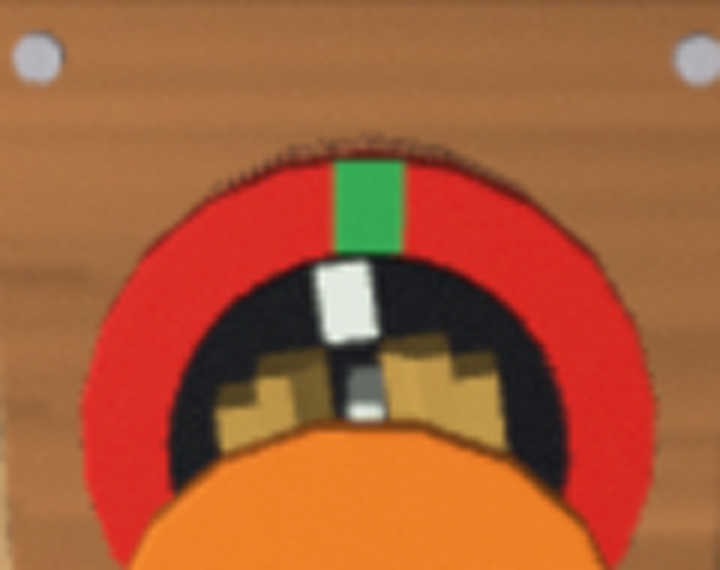

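View pics/s7c.png

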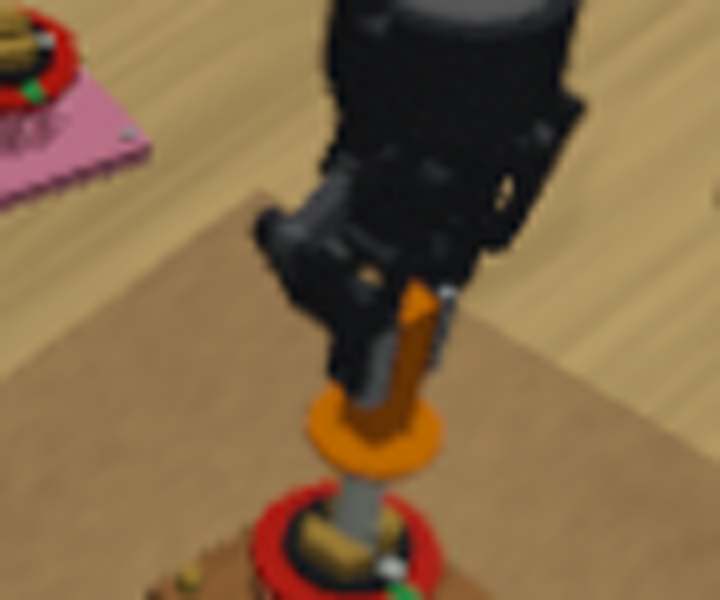

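Emit:
apply_moves(motion="-1 0 0 0 0.02; -1 0 0 0 0.035; -1 0 0 0 0.042; -1 0 0 0 0.042; -1 0 0 0 0.042; -1 0 0 0 0.042")

```text
clock: 11.07
eef_pos: [500.7, 193.4, 302.1]
tcp_rot: [-3.141, -0.001, -0.234]
contact_force: [0.3, -0.7, 5.4]
opening: 0.228
```

```bash
python3 - <<'E'
from h import *
import pickle
s=r.sense();print(s['clock'],s['eef_pos'],np.degrees(s['tcp_rot'][2]),s['contact_force'],s['wrist_torque'],s['opening'])
f=grab_frame('wrist');pickle.dump(f,open('wrist8.pkl','wb'));save(f,'w8c.png',6,(190,130,310,225));
for z in (42,46):print(meas(f,zp=z))
E
```

```text
11.0667 [500.65190019 193.41830702 302.11724455] -13.412875493515957 [ 0.32714105 -0.74024785  5.36862438] [ 0.07897522 -0.11574466  0.00241109] 0.2283179016518841
[(np.int32(160), [245.5, 164.3], 'r', np.float64(29.8), 'ang', np.float64(-6.4)), (np.int32(108), [247.1, 179.9], 'r', np.float64(18.5), 'ang', np.float64(-5.4)), (np.int32(15), [250.7, 198.1], 'r', np.float64(4.8), 'ang', np.float64(-13.1))]
[(np.int32(160), [245.5, 164.3], 'r', np.float64(29.8), 'ang', np.float64(-6.4)), (np.int32(108), [247.1, 179.9], 'r', np.float64(19.6), 'ang', np.float64(-6.0)), (np.int32(15), [250.7, 198.1], 'r', np.float64(6.2), 'ang', np.float64(-13.1))]
```

View pics/w8c.png

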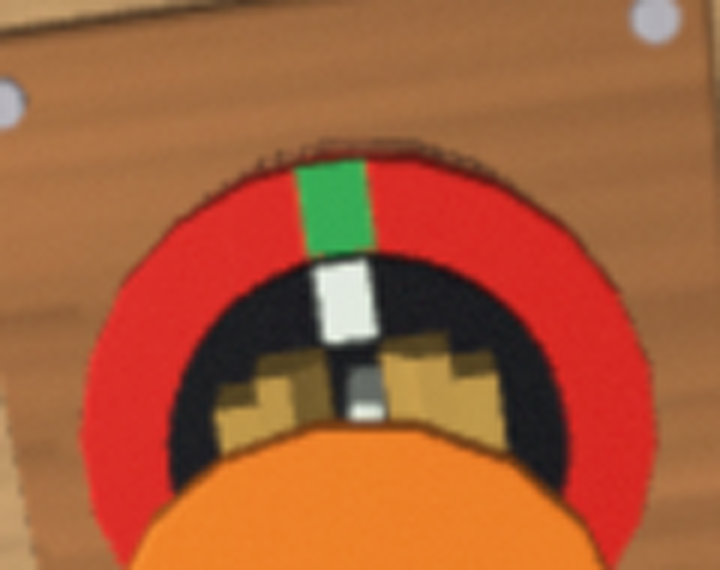

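Emit:
apply_moves(motion="-1 0 0 0 0.004; -1 0 0 0 0.004; -1 0 0 0 0.004; -1 0 0 0 -0.01; -1 0 0 0 -0.018; -1 0 0 0 -0.018; -1 0 0 0 -0.018")

```text
clock: 11.7
eef_pos: [500.6, 193.4, 302.1]
tcp_rot: [-3.141, -0.001, -0.177]
contact_force: [0.3, 0.9, 5.4]
opening: 0.226
```

```bash
python3 - <<'E'
from h import *
import pickle
s=r.sense();print(s['clock'],s['eef_pos'],np.degrees(s['tcp_rot'][2]),s['contact_force'],s['wrist_torque'],s['opening'])
f=grab_frame('wrist');pickle.dump(f,open('wrist9.pkl','wb'));save(f,'w9c.png',6,(190,130,310,225));
for z in (42,46):print(meas(f,zp=z))
a=[]
for c in('top','scene'):
    f=grab_frame(c);pickle.dump(f,open(c+'9.pkl','wb'))
    u,v=proj(f,[(495,-191,66)])[0].astype(int);print(c,u,v)
    print(spotter.place_of('stand',c))
    a.append(cv2.resize(f['img'][v-25:v+25,u-25:u+25,::-1],(400,400),interpolation=cv2.INTER_CUBIC))
cv2.imwrite('pics/st9.png',np.hstack(a))
E
```

```text
11.7 [500.61612239 193.39686761 302.12041246] -10.1644736707796 [0.32049891 0.90793768 5.3707342 ] [-0.05298792 -0.01055393  0.01588686] 0.22580091759671073
[(np.int32(160), [247.6, 164.0], 'r', np.float64(29.8), 'ang', np.float64(-6.2)), (np.int32(105), [248.8, 179.7], 'r', np.float64(18.4), 'ang', np.float64(-6.3)), (np.int32(15), [250.7, 198.1], 'r', np.float64(4.7), 'ang', np.float64(-11.0))]
[(np.int32(160), [247.6, 164.0], 'r', np.float64(29.8), 'ang', np.float64(-6.2)), (np.int32(105), [248.8, 179.7], 'r', np.float64(19.6), 'ang', np.float64(-6.6)), (np.int32(15), [250.7, 198.1], 'r', np.float64(6.1), 'ang', np.float64(-10.8))]
top 328 163
[{'point': [496.3, -191.6, -2.8], 'conf': 0.77}]
scene 229 251
[{'point': [494.2, -191.0, 0.2], 'conf': 0.77}]
```

View pics/w9c.png

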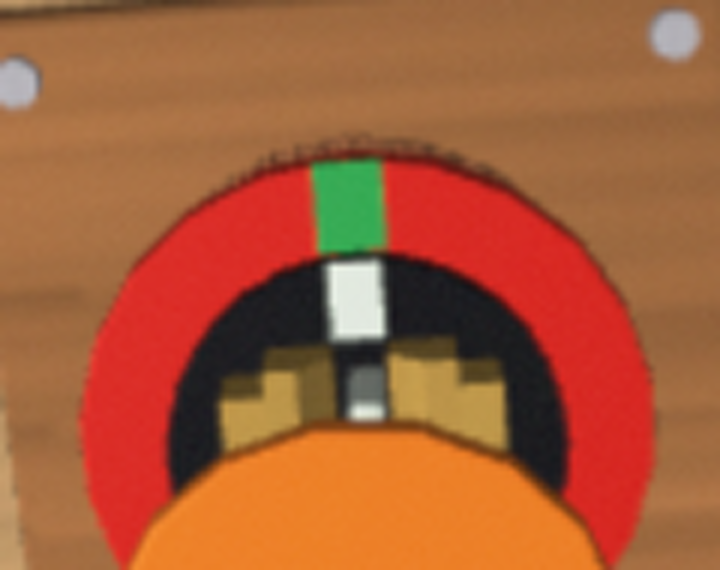

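View pics/st9.png

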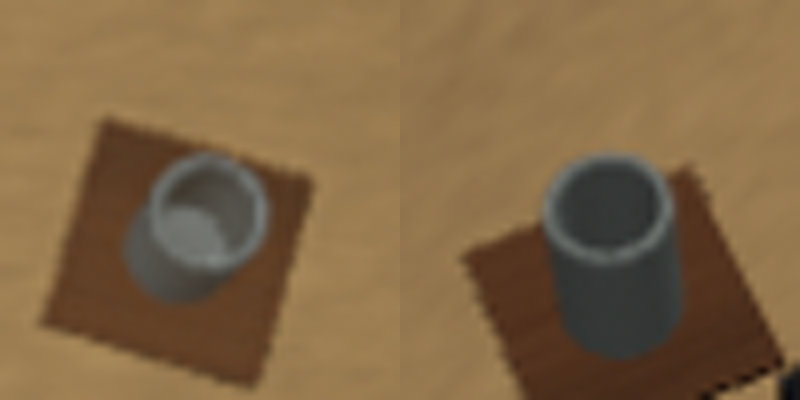

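```bash
python3 - <<'E'
from h import *
import pickle
for c,u,v,p in(('top',328,163,(209,211)),('scene',229,251,(209,208))):
    f=pickle.load(open(c+'9.pkl','rb'))
    px=np.array([u-25,v-25])+np.array(p)/8-0.45
    print(c,px,back(f,[px],66))
f=pickle.load(open('wrist2.pkl','rb'))
fc=back(f,np.array([(298,160),(424,142),(437,264),(319,281)])/1.5,6);print(fc.mean(0),fc.round(0))
E
```

```text
top [328.675 163.925] [[ 494.43670399 -192.62376725   66.        ]]
scene [229.675 251.55 ] [[ 495.13887124 -192.10163583   66.        ]]
[ 493.11681667 -191.02918061    6.        ] [[ 443. -215.    6.]
 [ 469. -141.    6.]
 [ 543. -166.    6.]
 [ 518. -241.    6.]]
```

Emit:
apply_moves(motion="-1 0 0 -0.01 0; -1 0 0 -0.03 0; -1 0 0 -0.06 0; -1 0 0 -0.07 0; -1 0 0 -0.07 0; -1 0.02 0.1 -0.07 0; -1 0.035 0.2 -0.07 0; -1 0.05 0.3 -0.07 0; -1 0.062 0.38 -0.07 0; -1 0.062 0.38 -0.07 0; -1 0.062 0.38 -0.07 0; -1 0.062 0.38 -0.07 0; -1 0.062 0.38 -0.07 0; -1 0.062 0.38 -0.07 0; -1 0.062 0.38 -0.07 0; -1 0.062 0.38 -0.07 0; -1 0.062 0.38 -0.07 0; -1 0.062 0.38 -0.07 0")

```text
clock: 13.45
eef_pos: [493.1, -190.6, 370.9]
tcp_rot: [-3.141, 0.002, -0.179]
contact_force: [-1.1, -0.3, 0.4]
opening: 0.226
```

```bash
python3 - <<'E'
from h import *
import pickle
s=r.sense();print(s['clock'],s['eef_pos'],s['tcp_rot'],s['contact_force'],s['opening'])
f=grab_frame('top');pickle.dump(f,open('top10.pkl','wb'));print(meas(f,zp=44),meas(f,zp=42));save(f,'t10.png',8,(150,130,230,200))
f=grab_frame('scene');print(meas(f,zp=44));
a=cv2.resize(f['img'][120:210,290:370,::-1],None,fx=4.5,fy=4.5,interpolation=cv2.INTER_CUBIC)
b=cv2.resize(f['img'][200:290,190:270,::-1],None,fx=4.5,fy=4.5,interpolation=cv2.INTER_CUBIC)
cv2.imwrite('pics/s10.png',np.hstack([a,b]))
f=grab_frame('wrist');save(f,'w10.png')
E
```

```text
13.45 [ 493.06104966 -190.63013536  370.8537337 ] [-3.14081567e+00  1.63744232e-03 -1.79226113e-01] [-1.07972906 -0.2688336   0.38936975] 0.22585890571778516
[] []
[]
```

View pics/t10.png

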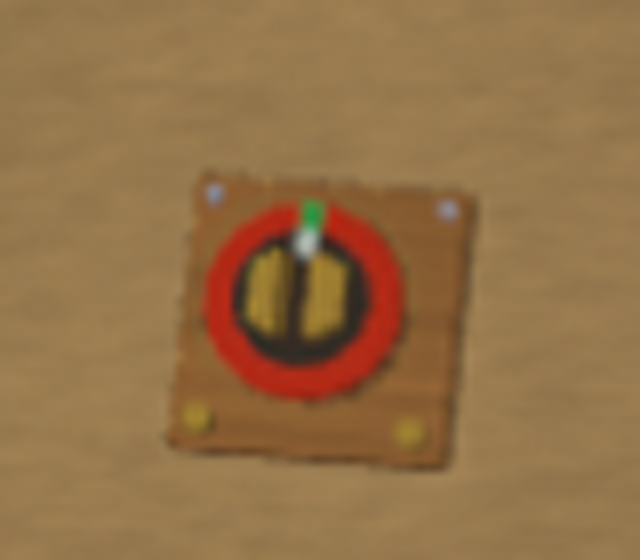

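View pics/s10.png

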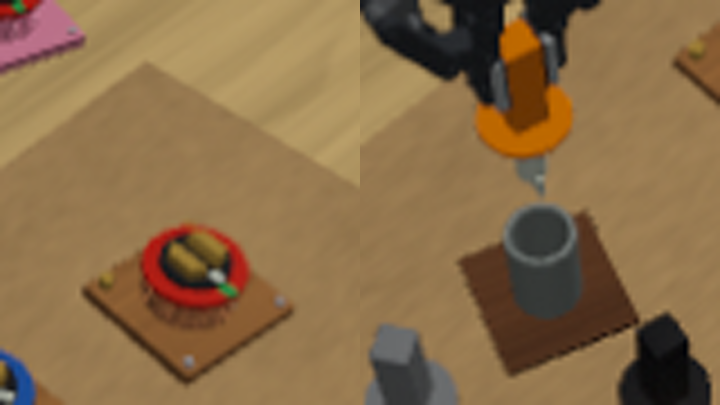

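View pics/w10.png

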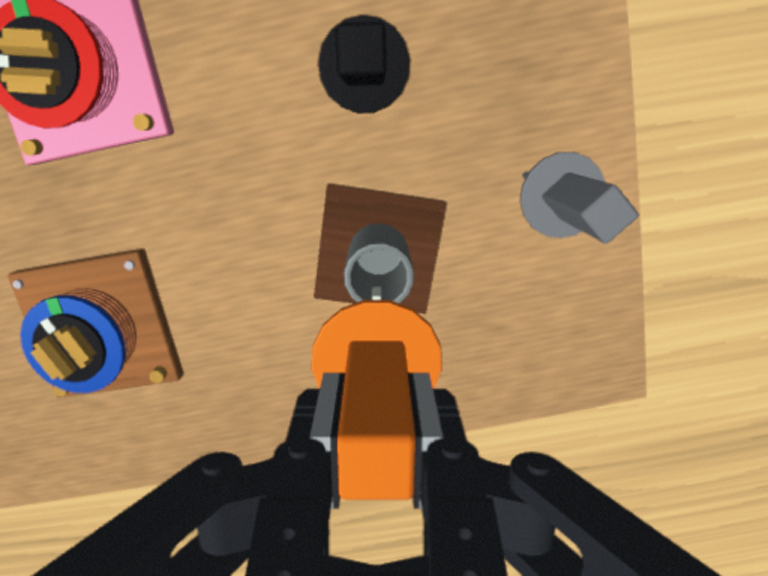

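Emit:
apply_moves(motion="-1 0.0016 0.001 0.01 0; -1 0.0016 0.001 0.03 0; -1 0.0016 0.001 0.045 0; -1 0.0016 0.001 0.055 0; -1 0.0016 0.001 0.065 0; -1 0.0016 0.001 0.07 0; -1 0.0016 0.001 0.07 0; -1 0.0016 0.001 0.07 0")

```text
clock: 14.27
eef_pos: [495.0, -192.9, 301.7]
tcp_rot: [3.142, 0.0, -0.18]
contact_force: [0.7, 0.0, 0.1]
opening: 0.231
```

```bash
python3 - <<'E'
from h import *
s=r.sense();print(s['clock'],s['eef_pos'],s['tcp_rot'],s['contact_force'],s['wrist_torque'])
f=grab_frame('scene')
cv2.imwrite('pics/s11.png',cv2.resize(f['img'][200:290,190:270,::-1],None,fx=5,fy=5,interpolation=cv2.INTER_CUBIC))
E
```

```text
14.2667 [ 494.96022325 -192.90020561  301.73146915] [ 3.14157169e+00  2.49454389e-05 -1.79588402e-01] [0.67095433 0.00169242 0.09279655] [-0.0205101   0.00111519  0.02050636]
```

View pics/s11.png

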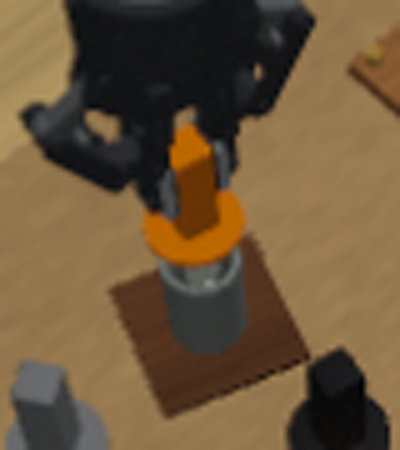

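Emit:
apply_moves(motion="-1 0 0.0005 0.01 0; -1 0 0.0005 0.02 0; -1 0 0.0005 0.028 0; -1 0 0.0005 0.032 0; -1 0 0.0005 0.034 0; -1 0 0.0005 0.035 0; -1 0 0.0005 0.035 0; -1 0 0.0005 0.035 0")

```text
clock: 14.98
eef_pos: [494.8, -193.5, 266.8]
tcp_rot: [3.142, -0.0, -0.18]
contact_force: [0.5, -0.2, -0.1]
opening: 0.23
```

```bash
python3 - <<'E'
from h import *
s=r.sense();print(s['clock'],s['eef_pos'],s['tcp_rot'],s['contact_force'],s['wrist_torque'])
E
```

```text
14.9833 [ 494.82978071 -193.48814358  266.83100646] [ 3.14150190e+00 -4.93139816e-04 -1.79812112e-01] [ 0.50467792 -0.19449243 -0.11691768] [0.02259207 0.03108131 0.00900183]
```

Emit:
apply_moves(motion="-1 0 0 0.0005 0; -1 0 0 0.0005 0; 0 0 0 0.0005 0; 0 0 0 0.0005 0; 0.5 0 0 0.0005 0; 1 0 0 0.0005 0; 1 0 0 0.0005 0; 1 0 0 0.0005 0; 1 0 0 0.0005 0; 1 0 0 0.0005 0; 1 0 0 0.0005 0; 1 0 0 0.0005 0")

```text
clock: 15.98
eef_pos: [494.7, -193.4, 266.2]
tcp_rot: [3.142, 0.0, -0.18]
contact_force: [-0.1, 0.5, 0.3]
opening: 1.001
```

```bash
python3 - <<'E'
from h import *
s=r.sense();print(s['clock'],s['eef_pos'],s['opening'],s['contact_force'],s['wrist_torque'])
f=grab_frame('scene')
cv2.imwrite('pics/s12.png',cv2.resize(f['img'][200:290,190:270,::-1],None,fx=5,fy=5,interpolation=cv2.INTER_CUBIC))
f=grab_frame('wrist');save(f,'w12.png')
E
```

```text
15.9833 [ 494.69195502 -193.39720188  266.17439147] 1.0006254776839862 [-0.06194788  0.5094995   0.3478415 ] [0.00287256 0.00072074 0.04587371]
```

View pics/s12.png

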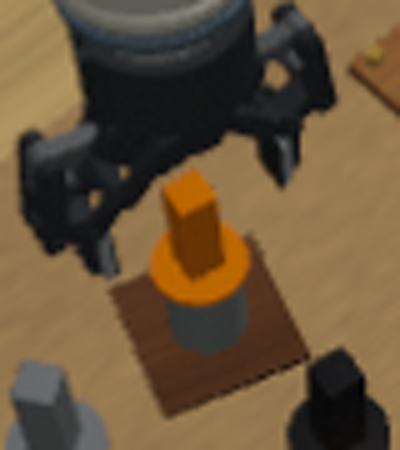

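View pics/w12.png

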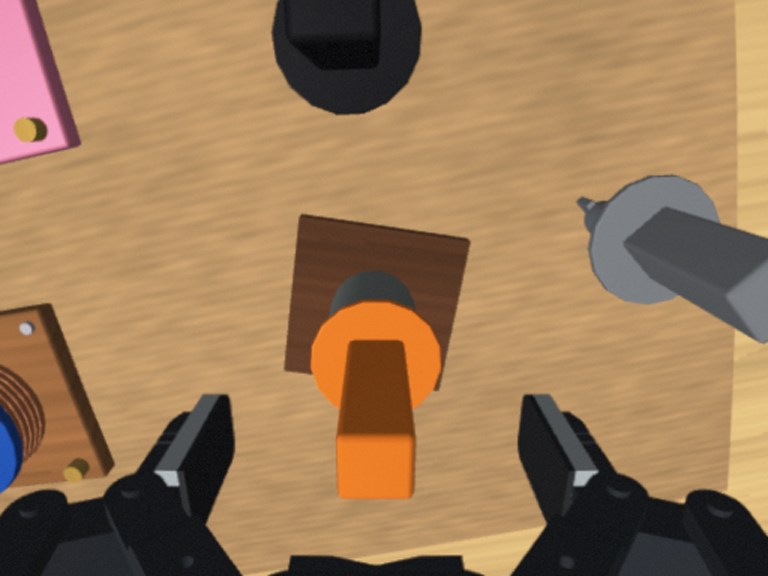

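Tool stands in the stand, with the flange on the rim and the jaws clear on both sides. I'm rising straight up and away.

Emit:
apply_moves(motion="1 0 0 -0.02 0; 1 0 0 -0.05 0; 1 0 0 -0.09 0; 1 0 0 -0.13 0; 1 0 0 -0.16 0; 1 0 0 -0.16 0; 1 0 0 -0.16 0; 1 0 0 -0.16 0; 1 0 0 -0.16 0; 1 0 0 -0.16 0")

```text
clock: 16.92
eef_pos: [494.3, -193.3, 424.6]
tcp_rot: [-3.141, 0.003, -0.18]
contact_force: [0.1, 0.1, -0.0]
opening: 1.001
```

```bash
python3 - <<'E'
from h import *
s=r.sense();print(s['clock'],s['eef_pos'],s['opening'],s['contact_force'])
f=grab_frame('scene')
a=cv2.resize(f['img'][120:210,290:370,::-1],None,fx=4.5,fy=4.5,interpolation=cv2.INTER_CUBIC)
b=cv2.resize(f['img'][200:290,190:270,::-1],None,fx=4.5,fy=4.5,interpolation=cv2.INTER_CUBIC)
g=grab_frame('top')
c=cv2.resize(g['img'][130:200,150:230,::-1],(360,405),interpolation=cv2.INTER_CUBIC)
cv2.imwrite('pics/s13.png',cv2.resize(np.hstack([a,b,c]),None,fx=.74,fy=.74))
E
```

```text
16.9167 [ 494.29776511 -193.27553097  424.58453872] 1.0006338448974508 [ 0.06654702  0.11625968 -0.02844644]
```

View pics/s13.png

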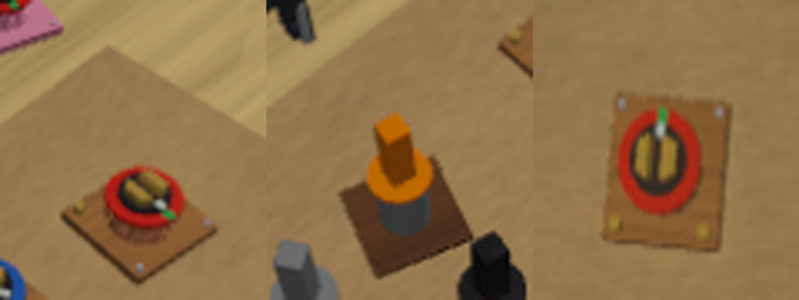

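Emit:
apply_moves(motion="1 -0.02 -0.1 0 0; 1 -0.04 -0.2 0 0; 1 -0.06 -0.3 0.03 0; 1 -0.084 -0.381 0.06 0; 1 -0.084 -0.381 0.09 0; 1 -0.084 -0.381 0.09 0; 1 -0.084 -0.381 0.09 0; 1 -0.084 -0.381 0.09 0; 1 -0.084 -0.381 0.09 0; 1 -0.084 -0.381 0.09 0; 1 -0.084 -0.381 0.09 0; 1 -0.084 -0.381 0.09 0; 1 -0.084 -0.381 0.09 0; 1 -0.084 -0.381 0.09 0; 1 -0.084 -0.381 0.09 0")

```text
clock: 18.27
eef_pos: [480.4, 195.5, 336.5]
tcp_rot: [-3.141, -0.0, -0.181]
contact_force: [0.6, 0.6, 0.1]
opening: 1.003
```

```bash
python3 - <<'E'
from h import *
s=r.sense();print(s['clock'],s['eef_pos'],s['contact_force'])
f=grab_frame('wrist');u,v=proj(f,[(500,193,44)])[0].astype(int)
for z in(42,44,46):print(meas(f,zp=z))
save(f,'w14.png',6,(u-55,v-50,u+55,v+50))
E
```

```text
18.2667 [480.41418967 195.47983873 336.52818173] [0.63837778 0.6313942  0.08383416]
[(np.int32(128), [245.6, 127.6], 'r', np.float64(30.1), 'ang', np.float64(-6.4)), (np.int32(92), [246.6, 141.5], 'r', np.float64(19.2), 'ang', np.float64(-6.4))]
[(np.int32(128), [245.6, 127.6], 'r', np.float64(30.1), 'ang', np.float64(-6.4)), (np.int32(92), [246.6, 141.5], 'r', np.float64(19.5), 'ang', np.float64(-6.5))]
[(np.int32(128), [245.6, 127.6], 'r', np.float64(30.1), 'ang', np.float64(-6.4)), (np.int32(92), [246.6, 141.5], 'r', np.float64(19.9), 'ang', np.float64(-6.7))]
```

View pics/w14.png

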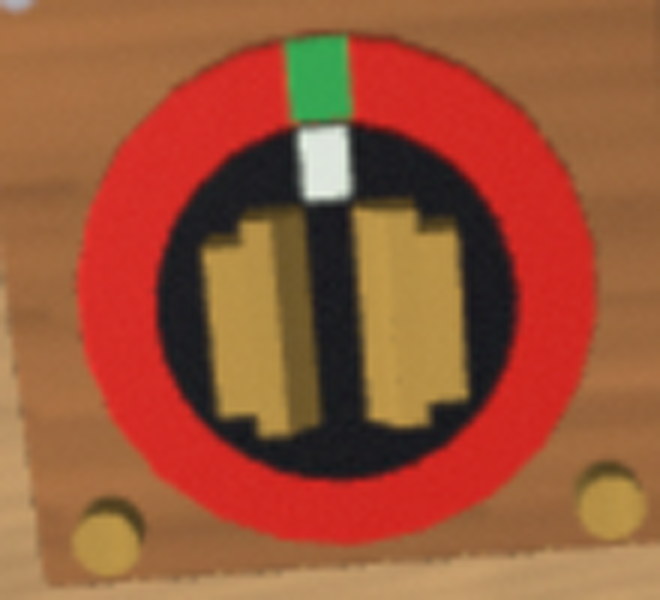

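The pointer at crop pixel (325,162) lines up with the green mark at (320,80), within about 0.3°. The robot is touching nothing.

```bash
python3 -c "
from rig import r
print(r.sign_off())"
```

```text
the job is handed in; nothing more can be done
None
```

The job is done and handed in at about 18 s of the 51 s allowed; the sign-off gives no verdict.

- **Seating:** I took the orange tool from its stand and lowered the blade into the red-topped coil's slot (brown base). It stopped at the expected slot-floor height with about 6 N of contact.
- **Turning:** I turned the screw clockwise in two steps and a small trim, then backed off within the slot's play before lifting the tool out.
- **Returning:** The tool went back into the stand and I let go. The jaws are open and the arm is clear.

**Last checks:**
- In the final wrist picture the pointer reads -6.4 to -6.7° and the green mark -6.4°, so they agree within about 0.3°.
- After release, the scene camera showed the tool upright with its flange on the rim.
- The measured contact force at the end was about zero.

No check failed. My pointer-reading script found nothing in the top and scene pictures. I judged those by eye, and they agreed with the wrist reading.

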